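# Prop the sprung catch and unload the block

## Task

A pine block is held in the wooden work nest by a spring-loaded steel catch whose nose reaches over one end of it. Push the thicker of the two loose upright wooden sticks straight down, fully to the floor of the nest, between the fixed post and the catch's ramp so that it stands there on its own and holds the catch open. Then lift the pine block out and set it gently down flat on the grey board, leaving the stick in place for the next block.

Things in the scene. Friction and masses are not known exactly. Their poses are not given: they have to be found in the camera images.
- gap (a point): On the nest floor (12 mm above table) where the prop's foot goes; +y points away from the block. Dark post ends at y=-13, top 54 above floor. Steel catch: shut, gap 9 mm wide; from height 18 its ramp leans back to y=+26 at 58 (post bevelled back 7). Aim y=+2. Pressed down (about 10 N) the prop shoves the catch 17 mm to +y, freeing the block by 8 mm. Post, ramp 26 wide in x; bars at x=32 to 38 each side, 11 high.
- pine_block: Pine block, 45 (x) by 110 (y) by 40 mm high, 0.13 kg, lying in the nest on its floor, axes along the gap point's. Origin: centre of its underside, about 127 mm from the gap point. The catch's nose (43 to 52 mm above the floor) covers the 9 mm of it next to the gap. Grip it across the 45 mm at its middle, where the sides are free down to the floor; low locators (10 mm, end stop 22 mm) stand at its ends.
- prop: The thicker, taller of two dark wooden sticks standing upright on the table: 40 (x) by 26 (y) by 90 mm high, 0.07 kg. Origin: centre of its foot. It goes in with its 40 mm width along the gap point's x, either way round; gripped across the 40 mm in its upper half, the fingers pass beside post and ramp. The other stick (40 by 16 by 70 mm) is too thin to free the block.
- out_board: Fixed grey laminate board lying on the table, 190 (x) by 260 (y) by 14 mm thick. Origin: centre of its underside, on the table.
Mind the look-alikes: they are no part of the job. Leave any pink look-alike of the prop alone.

How it is judged:
On the way, in this order (a step that is already met when the one before it is completed fails the run):
1. the thick stick stands on the nest floor between post and catch, upright and released, holding the catch open (x of prop in the frame of gap between -0.02 and 0.02 m and y of prop in the frame of gap between -0.007 and 0.014 m and z of prop in the frame of gap below 0.006 m and angle between prop's own z axis and vertical below 0.17 rad and contact force between the fingers and prop below 0.2 N), for 0.3 s.
2. the pine block has been lifted out of the nest, the stick still in place (x of prop in the frame of gap between -0.02 and 0.02 m and y of prop in the frame of gap between -0.007 and 0.014 m and z of prop in the frame of gap below 0.006 m and angle between prop's own z axis and vertical below 0.17 rad and z of pine_block in the frame of gap above 0.058 m), for 0.1 s.
At the end, for the whole second after the job is handed in: The block lies flat (7 degrees) and at rest on the grey board, its centre 20 mm or more inside the edges; the thick stick still stands upright (10 degrees) between post and catch, its foot within 6 mm of the nest floor, within 20 mm of the middle line and within 14 mm of touching the post (x of pine_block in the frame of out_board between -0.075 and 0.075 m and y of pine_block in the frame of out_board between -0.11 and 0.11 m and z of pine_block in the frame of out_board between 0.009 and 0.02 m and angle between pine_block's own z axis and vertical below 0.12 rad and linear speed of each of pine_block, prop below 0.02 m/s and x of prop in the frame of gap between -0.02 and 0.02 m and y of prop in the frame of gap between -0.007 and 0.014 m and z of prop in the frame of gap below 0.006 m and angle between prop's own z axis and vertical below 0.17 rad).
It fails at once if the pine block is dropped (falls freely for more than about 25 mm) (linear speed of pine_block above 0.7 m/s and contact force between the fingers and pine_block below 0.1 N).
It also fails if it takes over 51 s, if anything falls off the work surface, if the arm or the gripper's body presses on something with over 40 N, if the wrist force passes 120 N, or if a joint passes its speed limit or range.

## Robot

A 7-joint arm with a two-finger parallel gripper is mounted at the origin on the work surface; the furniture and walls round the work are solid. World frame = base frame: x ahead of the robot, y to its left, z up, the work surface at z = 0. Lengths are in m, angles in rad, forces in N, time in s.
With the tool pointing down it reaches from about 0.4 to 0.9 m from the base axis. Payload 5.6 kg.
Tool frame: the origin (TCP) lies midway between the tips of the shut fingers; the grasp point (between the pads) lies 19 mm behind it; z points along the fingers, y is the line along which they close (so a half turn about z gives the same grasp; the last joint's range is limited). The gripper opens to 92 mm and grips with 3 to 60 N. Pads are 20 mm wide; open, the fingers measure 128 mm over their backs; the gripper's body (75 mm by 189 mm) begins 69 mm behind the grasp point.
Start: joints at [1.261, 0.468, -0.012, 1.603, 0.006, 1.071, -0.056], TCP at [0.171, -0.627, 0.187] pointing down, gripper open.
Joint ranges: [-2.53, 2.53], [-0.31, 2.02], [-1.57, 1.55], [0.28, 2.44], [-1.29, 4.43], [0.15, 1.84], [-2.92, 2.92]. Speed limits (rad/s): [2.57, 2.57, 3.14, 3.14, 3.14, 3.14, 3.14].

## Interface

Orientations are given as a 3x3 rotation matrix whose columns are the frame's x, y, z axes.
In Python, from station import env, effector, solver, viewer, workorder, search_frame, tip_of gives the robot as it stands. Calls block until the motion is done:
- env.reach(position, orientation): joint-space move of the TCP to a pose.
- env.movel(position, frame=None, rate=0.15): straight line of the TCP; frame=None keeps the orientation; rate is the mean speed in m/s.
- env.goto_joints(angles): joint-space move.
- effector.release() and effector.grasp(squeeze=None): open the fingers fully, or close them until they stop; squeeze is the grip in N (None keeps the last).
- env.pause(seconds).
- solver.inverse_kinematics(position, orientation): joint angles nearest the present ones, or None.
- env.sense(): the state.
- viewer.read_camera(name): name is "side" or "top" or "wrist"; returns (picture, depth): 400x640x3 uint8, red, green, blue; 400x640 float32, m along the optical axis (not along the pixel's ray), 0 where there is no reading.
- viewer.camera_info(name): a dict with "intrinsics" (3x3 intrinsics, pixels), "eye" and "rotation" of the camera in the world; the wrist camera has in their place "T_tool_cam" (4x4, takes a point from camera to tool coordinates, whose origin is the TCP and whose axes are the flange's). Camera axes: x right, y up, looking along -z (the intrinsics and any distortion apply to the point x, -y, -z); pixel columns grow to the right and rows downward; lengths in m; the calibration is good to about 2 mm. The wrist camera is an equidistant fisheye: a pixel r from the principal point sees the ray r / f radians off the axis. A picture is of the moment at which its call begins: read the wrist's pose just before it. camera_info takes no time and is no camera call.
A pose or a line that the arm cannot do raises env.PlanningError and nothing moves.
- workorder.finish_job(): hands the job in; it is judged then, once.
Trained networks look in the newest picture that a camera, given by its name, has taken for a name from the list of things; names that differ only in an ending like _2 or _b are one class to them, and where a whole thing is asked for, a point or a joint stands for the part that bears it (a point fixed in the world has none). Each returns a list of dicts, best first, with "score" (0 to 1); they miss things now and then, are a little off and sometimes report something else, mostly with a low value. They report only what shows in the picture. A call takes as long as a camera call. They do not tell look-alikes from the thing itself.
- search_frame(camera, name): "at" ([x, y, z] in m, in world coordinates, good to about 4 mm: the middle of the surface that is visible of it).
- tip_of(camera, name): "at" ([x, y, z] in m, in world coordinates, good to about 4 mm: a listed point, or the origin of a listed thing).
The state is a dict: "t": time; "joint_positions": joint angles; "joint_velocities": joint speeds; "tau": joint torques, N m; "ee_pos": TCP position; "tcp_rot": TCP orientation; "wrist_force": force on the tool from outside, world axes, zero at the start; "moment": the same for the moment, N m; "gripper_width": finger opening in m; "grasp_force": force on a finger pad.
Only numpy, scipy, OpenCV 4.12 (cv2) and the standard library are available. Lean on these libraries where they do the work, as an engineer would, in place of code of your own. Each camera call takes 0.05 s, during which the arm holds its last target. There are 200 camera calls.

## Working session

There is one attempt and no reset: what is moved stays moved. The work goes in short steps, each a Python script; the robot and the scene stay as the last script left them, time stands still between calls to the robot, and variables do not carry over. Pictures are saved under pics/ and viewed, at most 10 in all, crops included, and the job is handed in when it is done.

```bash
mkdir -p pics; cat > h.py <<'E'
import numpy as np, cv2
from station import env, effector, solver, viewer, workorder, search_frame, tip_of
def cloud(cam):
    img,d=viewer.read_camera(cam); c=viewer.camera_info(cam)
    K=np.array(c["intrinsics"]); v,u=np.mgrid[:400,:640]
    P=np.stack([(u-K[0,2])/K[0,0]*d,-(v-K[1,2])/K[1,1]*d,-d],-1)
    return img,d,P@np.array(c["rotation"]).T+np.array(c["eye"])
E
python3 - <<'E'
from h import *
for c in("top","side"):
    img,d,P=cloud(c); cv2.imwrite(f"pics/{c}1.png",img[...,::-1]); np.savez(f"pics/{c}1.npz",img=img,P=P,d=d)
    info=viewer.camera_info(c); K=np.array(info["intrinsics"]);R=np.array(info["rotation"]);print({k:v for k,v in info.items() if k not in("rotation",)})
    for n in("gap","pine_block","prop","out_board"):
        for f in(search_frame,tip_of):
            for r in f(c,n)[:3]:
                p=(np.array(r["at"])-info["eye"])@R
                print(c,n,f.__name__,np.round(r["at"],3),round(r["score"],2),"px",np.round([K[0,2]-K[0,0]*p[0]/p[2],K[1,2]+K[1,1]*p[1]/p[2]]))
print(env.sense()["t"])
E
```

```text
{'intrinsics': array([[411.75078273,   0.        , 323.1113628 ],
       [  0.        , 411.75078273, 201.9401949 ],
       [  0.        ,   0.        ,   1.        ]]), 'eye': array([0.27807819, 0.09949275, 1.27372277])}
top gap call [0.533 0.135 0.015] 0.56 px [321. 186.]
top gap call [0.541 0.169 0.012] 0.89 px [310. 183.]
top pine_block call [0.513 0.038 0.051] 0.93 px [353. 189.]
top pine_block call [0.514 0.04  0.012] 0.93 px [351. 191.]
top prop call [0.576 0.346 0.084] 0.72 px [250. 167.]
top prop call [0.487 0.47  0.089] 0.71 px [206. 196.]
top prop call [0.476 0.389 0.094] 0.55 px [234. 200.]
top prop call [0.479 0.4   0.005] 0.76 px [237. 203.]
top prop call [ 0.492  0.325 -0.001] 0.68 px [261. 200.]
top prop call [ 0.579  0.352 -0.001] 0.65 px [253. 173.]
top out_board call [ 0.411 -0.253  0.017] 0.93 px [448. 224.]
top out_board call [ 0.41  -0.251  0.   ] 0.73 px [446. 225.]
{'intrinsics': array([[480.14956997,   0.        , 325.27988899],
       [  0.        , 480.14956997, 199.59766242],
       [  0.        ,   0.        ,   1.        ]]), 'eye': array([0.13360961, 1.28669336, 0.72033517])}
side gap call [0.527 0.154 0.015] 0.91 px [307. 210.]
side gap call [0.542 0.163 0.009] 0.67 px [301. 212.]
side pine_block call [0.499 0.05  0.054] 0.57 px [327. 184.]
side pine_block call [0.508 0.042 0.016] 0.83 px [325. 193.]
side prop call [0.474 0.411 0.056] 0.97 px [292. 250.]
side prop call [0.477 0.326 0.072] 0.95 px [303. 227.]
side prop call [0.578 0.366 0.052] 0.58 px [260. 234.]
side prop call [0.488 0.474 0.   ] 0.98 px [278. 284.]
side prop call [0.484 0.32  0.003] 0.82 px [302. 247.]
side prop call [0.583 0.356 0.005] 0.61 px [261. 247.]
side out_board call [ 0.406 -0.228  0.013] 0.88 px [375. 164.]
side out_board call [0.501 0.052 0.053] 0.23 px [326. 184.]
side out_board call [ 0.412 -0.251  0.001] 0.76 px [375. 164.]
0.9
```

View pics/top1.png

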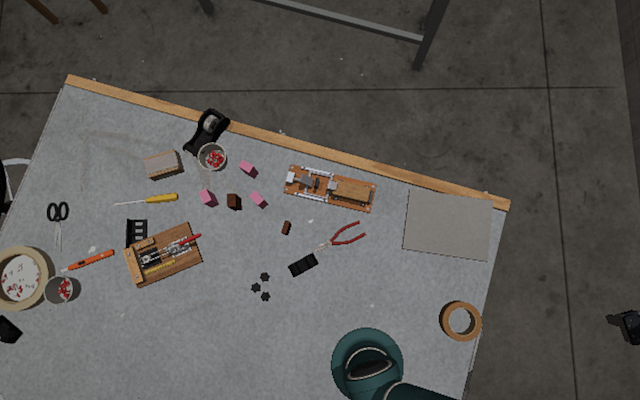

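View pics/side1.png

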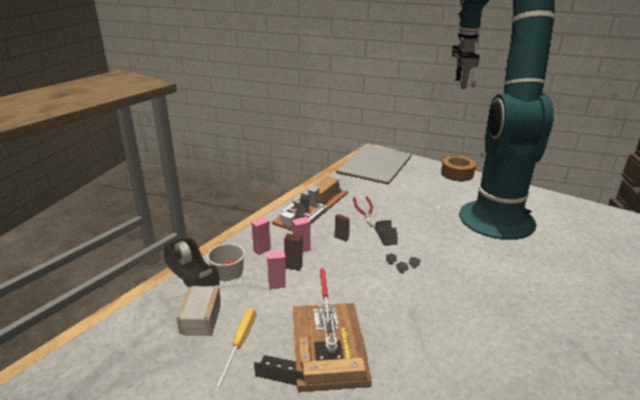

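The top view shows the brown thick stick at about (234,201), among three pink look-alikes at (208,197), (258,199) and (248,168). The thin brown stick is at (287,227). The nest is around (330,188), with the block at (353,189) and the gap near (311,184), and the board is at (447,225). The side view agrees, with the prop at (293,250). Next I'll fit the orientations from depth.

```bash
python3 - <<'E'
import numpy as np,cv2
D=np.load("pics/top1.npz");P=D["P"];img=D["img"]
def rect(m,n):
    q=P[m][:,:2].astype(np.float32)
    r=cv2.minAreaRect(q*1000); print(n,len(q),np.round(r,1) if 0 else r, "zmed",np.median(P[m][:,2]).round(4))
def reg(u0,u1,v0,v1,z0,z1):
    m=np.zeros(P.shape[:2],bool);m[v0:v1,u0:u1]=1
    return m&(P[...,2]>z0)&(P[...,2]<z1)
rect(reg(224,246,190,212,.08,.1),"prop")
rect(reg(328,380,170,215,.045,.06),"block")
rect(reg(280,380,160,215,.006,.08),"nest")
rect(reg(398,498,180,266,.009,.02),"board")
for n,b in dict(p1=(198,220,186,208),p2=(249,270,188,210),p3=(238,260,158,180)).items(): rect(reg(*b,.07,.1),n)
c=cv2.resize(img[155:220,275:385],None,fx=7,fy=7,interpolation=cv2.INTER_CUBIC);cv2.imwrite("pics/nest.png",c[...,::-1])
E
```

```text
prop 134 ((478.1074523925781, 396.6715087890625), (39.7890739440918, 25.940048217773438), 2.776273250579834) zmed 0.089
block 525 ((513.7542114257812, 49.46581268310547), (125.06829833984375, 46.38446807861328), 76.46392822265625) zmed 0.0518
nest 2755 ((529.0529174804688, 109.36207580566406), (304.43743896484375, 169.49160766601562), 89.61170196533203) zmed 0.0167
board 5087 ((406.59344482421875, -252.03079223632812), (261.1405944824219, 204.0879364013672), 81.61103057861328) zmed 0.014
p1 144 ((490.2147216796875, 474.7606201171875), (41.450870513916016, 26.35230827331543), 26.479297637939453) zmed 0.0886
p2 132 ((484.8899230957031, 322.4752502441406), (41.770809173583984, 25.53028678894043), 41.495643615722656) zmed 0.0887
p3 135 ((580.3895874023438, 357.00140380859375), (40.70919418334961, 26.202539443969727), 56.837467193603516) zmed 0.0886
```

View pics/nest.png

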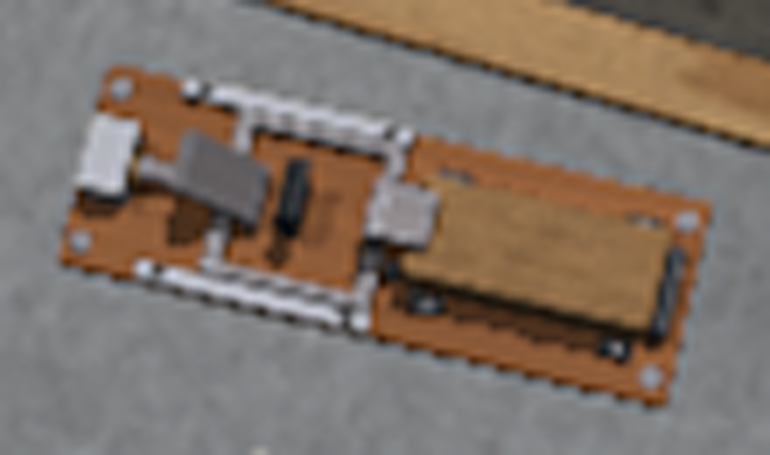

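```bash
python3 - <<'E'
import numpy as np,cv2
D=np.load("pics/top1.npz");P=D["P"];img=D["img"].astype(int)
S=np.zeros(P.shape[:2],bool);S[158:216,278:382]=1
hsv=cv2.cvtColor(D["img"],cv2.COLOR_RGB2HSV).astype(int)
z=P[...,2]
pl=S&(z>.004)&(z<.02)&(hsv[...,1]>110)&(hsv[...,0]<20)
n,l,st,_=cv2.connectedComponentsWithStats(pl.astype(np.uint8))
k=1+st[1:,4].argmax(); m=l==k
q=(P[m][:,:2]*1000).astype(np.float32)
print(cv2.minAreaRect(q),m.sum(),np.median(z[m]))
b=S&(z>.046)&(z<.057)&(hsv[...,1]>70)
n,l,st,_=cv2.connectedComponentsWithStats(b.astype(np.uint8));k=1+st[1:,4].argmax();m=l==k
r=cv2.minAreaRect((P[m][:,:2]*1000).astype(np.float32));print("block",r,m.sum())
# profile along axis of non-plate stuff
(cx,cy),wh,a=cv2.minAreaRect(q)
a=np.radians(a if wh[0]>wh[1] else a+90); ax=np.array([np.cos(a),np.sin(a)]); ax*=np.sign(ax[1]); px=np.array([ax[1],-ax[0]])
print("axis deg",np.degrees(np.arctan2(*ax[::-1])),"c",cx,cy)
rel=P[...,:2]*1000-[cx,cy]; s=rel@ax;t=rel@px
for z0 in range(25,85,6):
    mm=S&(z*1000>z0)&(z*1000<z0+6)&(abs(t)<17)
    h=np.histogram(s[mm],np.arange(-160,160,8))[0]; print(z0,h)
E
```

```text
((509.4498291015625, 41.19041061401367), (134.92454528808594, 92.806396484375), 76.30252075195312) 535 0.01181904395811273
block ((511.9691467285156, 42.050987243652344), (109.48367309570312, 46.38445281982422), 76.46390533447266) 489
axis deg 76.30252075195312 c 509.4498291015625 41.19041061401367
25 [0 0 0 0 0 0 0 0 0 0 0 0 3 0 0 0 0 0 0 0 0 0 0 0 0 0 0 0 1 0 0 0 0 2 1 5 1
 0 0]
31 [ 0  0  0  0  0  0  0  0  0  0  0  0 21  5  0  0  0  0  0  0  0  0  0  0
  0  0  0  0  0  1  0  0  0  3  0  7  7  0  0]
37 [ 0  0  0  0  0  0  0  0  0  0  0  0  1  0  0  0  0  0  0  0  0  0  0  0
  0  0  0  0  1  0  0  0  0  2  0  1 13  1  0]
43 [0 0 0 0 0 0 0 0 0 0 0 0 0 3 3 3 6 2 3 1 2 1 2 0 2 5 1 0 1 0 0 0 0 2 1 0 7
 9 0]
49 [ 0  0  0  0  0  0  0  0  0  0  0  0  0 18 25 23 21 25 23 27 20 26 24 26
 25 21  5  1  0  1  0  0  0  1  1  0  0 13  2]
55 [ 0  0  0  0  0  0  0  0  0  0  0  0  0  0  3  2  4  3  2  2  7  2  2  4
  3  3  5  3  4  1  0  0  0  3  5  0  0  4 14]
61 [ 0  0  0  0  0  0  0  0  0  0  0  0  0  0  0  0  0  0  0  0  0  0  0  0
  0  2 16 18 16  7  0  0  0 17  3  0  0  0 10]
67 [0 0 0 0 0 0 0 0 0 0 0 0 0 0 0 0 0 0 0 0 0 0 0 0 0 0 2 2 2 1 0 0 0 3 0 0 0
 0 2]
73 [0 0 0 0 0 0 0 0 0 0 0 0 0 0 0 0 0 0 0 0 0 0 0 0 0 0 0 0 0 0 0 0 0 0 0 0 0
 0 0]
79 [0 0 0 0 0 0 0 0 0 0 0 0 0 0 0 0 0 0 0 0 0 0 0 0 0 0 0 0 0 0 0 0 0 0 0 0 0
 0 0]
```

```bash
cat >> h.py <<'E'
def R(deg):  # tool down, closing axis y along heading deg, half-turn picked nearest the current
    a=np.radians(deg); y=np.array([np.cos(a),np.sin(a),0]); z=np.array([0,0,-1.])
    if y@np.array(env.sense()["tcp_rot"])[:,1]<0: y=-y
    return np.column_stack([np.cross(y,z),y,z])
def st(*k):
    s=env.sense(); print(round(s["t"],2),np.round(s["ee_pos"],4),"w",round(s["gripper_width"],4),"g",np.round(s["grasp_force"],1),"F",np.round(s["wrist_force"],1),*k)
E
python3 - <<'E'
from h import *
print(np.round(env.sense()["tcp_rot"],2))
Rp=R(2.8)
p=np.array([.478,.3966])
for yy in (Rp,Rp@np.diag([-1,-1,1])): print(solver.inverse_kinematics([*p,.16],yy))
env.reach([*p,.17],Rp); st()
img,d=viewer.read_camera("wrist"); cv2.imwrite("pics/w1.png",img[...,::-1])
for r in tip_of("wrist","prop")+search_frame("wrist","prop"): print(np.round(r["at"],4),round(r["score"],2))
E
```

```text
[[ 0.96  0.26 -0.  ]
 [ 0.26 -0.96 -0.  ]
 [-0.    0.   -1.  ]]
[-0.01301576  0.73888923 -1.10750079  1.65309925  0.70228606  1.20175241
 -1.23690912]
[ 0.06582417  0.89264756 -1.32730542  1.64885414  0.89108086  1.33245078
  1.77830759]
4.61 [0.4786 0.3959 0.1699] w 0.0919 g 0.0 F [-0.7  0.1 -0.3]
[ 0.5794  0.361  -0.0046] 0.95
[4.913e-01 4.804e-01 3.000e-04] 0.94
[0.4901 0.327  0.0042] 0.91
[ 4.760e-01  3.951e-01 -2.000e-04] 0.82
[0.5741 0.3719 0.0613] 0.83
[0.4899 0.331  0.0827] 0.82
[0.4797 0.4039 0.0916] 0.73
[0.4914 0.4761 0.0944] 0.58
```

View pics/w1.png

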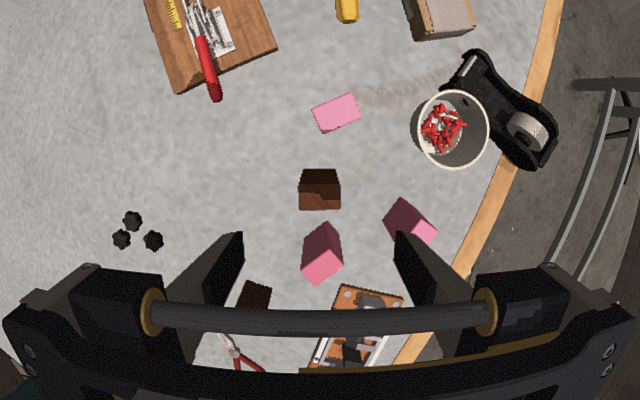

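The wrist view shows the dark prop at (320,190), midway between the fingers. The three pink sticks are clear of them.

```bash
python3 - <<'E'
from h import *
p=np.array([.478,.3966])
env.movel([*p,.046],rate=.15); effector.grasp(40); st()
env.movel([*p,.22],rate=.25); st("lifted")
ax=np.array([np.cos(np.radians(76.4)),np.sin(np.radians(76.4))]); g=np.array([.5418,.1655])+.002*ax
env.reach([*g,.19],R(-13.6)); st("above")
img,d=viewer.read_camera("wrist"); cv2.imwrite("pics/w2.png",img[...,::-1])
for c in("wrist","top"):
    if c=="top": viewer.read_camera(c)
    for n in("gap","prop","pine_block"):
        for r in tip_of(c,n)[:2]: print(c,n,np.round(r["at"],4),round(r["score"],2))
E
```

```text
6.57 [0.478  0.3966 0.046 ] w 0.0398 g 39.9 F [-0.7 -0.2  0.1]
7.42 [0.4777 0.3956 0.2185] w 0.0396 g 39.9 F [-0.1 -0.6 -0.8] lifted
8.37 [0.5417 0.1691 0.19  ] w 0.0395 g 39.9 F [-0.2  0.5 -0.7] above
wrist prop [ 0.4923  0.3241 -0.    ] 0.93
wrist prop [0.5431 0.1656 0.1462] 0.74
wrist pine_block [0.511  0.0468 0.0092] 0.79
top gap [0.5406 0.1684 0.0117] 0.68
top prop [ 0.4886  0.3237 -0.0019] 0.74
top prop [0.5814 0.3538 0.    ] 0.46
top pine_block [0.5164 0.0438 0.0108] 0.79
```

View pics/w2.png

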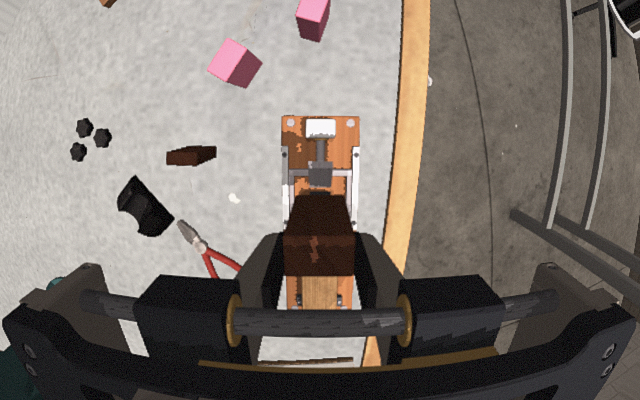

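The wrist view shows the stick at (320,230), on the nest's middle line and parallel to its edges. The catch ramp is ahead of it at (320,172). The gap estimates agree within 3 mm, so I'll push the stick in.

```bash
python3 - <<'E'
from h import *
ax=np.array([np.cos(np.radians(76.4)),np.sin(np.radians(76.4))]); g=np.array([.5418,.1655])+.003*ax
env.movel([*g,.120],rate=.15); st()
for z in(.1,.09,.08,.07,.063,.058,.0565):
    env.movel([*g,z],rate=.06); st(z)
    if abs(env.sense()["wrist_force"][2])>45: print("stop");break
E
```

```text
9.38 [0.5428 0.169  0.1205] w 0.0397 g 39.9 F [-0.3 -0.4 -0.9]
9.87 [0.5422 0.1672 0.0995] w 0.0396 g 39.9 F [-0.6 -2.8 -0.1] 0.1
10.18 [0.5427 0.1675 0.0899] w 0.0395 g 39.9 F [ 0.8 -4.6  0.3] 0.09
10.5 [0.5429 0.1673 0.08  ] w 0.0397 g 40.0 F [-0.5 -5.9  1.2] 0.08
10.82 [0.5425 0.1678 0.0695] w 0.0395 g 40.0 F [ 1.7 -3.9 -3.2] 0.07
11.08 [0.542  0.168  0.0622] w 0.0394 g 40.0 F [ 0.4 -4.2 -3.8] 0.063
11.33 [0.5426 0.1684 0.0582] w 0.0393 g 40.0 F [-1.  -5.5  0.8] 0.058
11.58 [0.5429 0.1688 0.0581] w 0.0393 g 40.0 F [-1.7 -6.7 11.3] 0.0565
```

```bash
python3 - <<'E'
from h import *
g=env.sense()["ee_pos"][:2]
env.movel([*g,.0545],rate=.05); st("press")
effector.release(); env.pause(.4); st()
env.movel([*g,.17],rate=.2)
b=np.array([.512,.042])
env.reach([*b,.17],R(-13.6)); st()
img,d=viewer.read_camera("wrist"); cv2.imwrite("pics/w3.png",img[...,::-1])
for n in("prop","pine_block","gap"):
    for r in tip_of("wrist",n)[:3]: print(n,np.round(r["at"],4),round(r["score"],2))
E
```

```text
11.83 [0.5438 0.1704 0.0577] w 0.0393 g 40.0 F [-4.7 -7.8 22.4] press
13.12 [0.5429 0.1688 0.0545] w 0.0921 g 0.0 F [-0.3  0.7  0.9]
14.43 [0.5115 0.0416 0.1691] w 0.0918 g 0.0 F [-0.4  0.4 -0. ]
prop [0.5434 0.1633 0.0128] 0.64
pine_block [0.5128 0.0442 0.0118] 0.67
gap [0.5418 0.1671 0.0156] 0.82
```

View pics/w3.png

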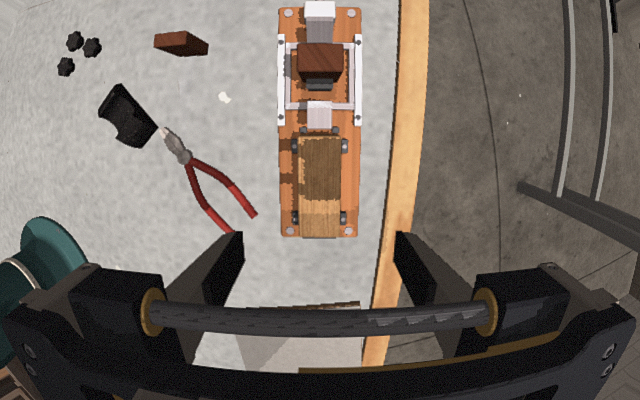

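The stick stands seated at (320,65), and the catch nose at (320,115) is clear of the block's end at (320,137). The block is centred between the open fingers. Before descending I'll check the clearance to the table's wooden edge.

```bash
python3 - <<'E'
from h import *
D=np.load("pics/top1.npz");P=D["P"]
a=np.radians(-13.6);t=(P[...,:2]-[.512,.042])@[np.cos(a),np.sin(a)];s=(P[...,:2]-[.512,.042])@[-np.sin(a),np.cos(a)]
for lo in range(30,110,8):
    m=(abs(s)<.02)&(t*1000>lo)&(t*1000<lo+8); print(lo,P[m][:,2].max().round(3),end="; ")
b=np.array([.512,.042])
m=(abs(s)<.02)&(t>.05)&(t<.075)
if P[m][:,2].max()<.012:
    env.movel([*b,.019],rate=.15); effector.grasp(30); st()
    env.movel([*b,.06],rate=.06); st(); env.movel([*b,.16],rate=.2); st()
    viewer.read_camera("top")
    for r in tip_of("top","prop")[:4]: print(np.round(r["at"],3),round(r["score"],2))
E
```

```text
30 0.018; 38 0.017; 46 0.013; 54 0.005; 62 0.008; 70 0.004; 78 0.004; 86 0.001; 94 -0.001; 102 -0.001; 16.56 [0.512 0.042 0.019] w 0.0443 g 30.0 F [ 0.  -0.6  0.1]
17.39 [0.5118 0.0418 0.0598] w 0.0443 g 30.0 F [-0.1  0.7 -1.4]
18.04 [0.5113 0.0414 0.159 ] w 0.0442 g 30.0 F [ 0.2  0.5 -1.1]
[0.543 0.168 0.012] 0.75
[0.49  0.325 0.001] 0.74
[0.491 0.474 0.005] 0.73
[0.58  0.353 0.002] 0.6
```

```bash
python3 - <<'E'
from h import *
b=[.408,-.252]
env.reach([*b,.14],R(-13.6)); st()
env.movel([*b,.035],rate=.12)
for z in(.027,.024,.022,.0205):
    env.movel([*b,z],rate=.04); st()
    if env.sense()["wrist_force"][2]>2: break
effector.release(); env.pause(.2); env.movel([*b,.2],rate=.2); st()
cv2.imwrite("pics/top2.png",viewer.read_camera("top")[0][140:280,190:510,::-1].repeat(2,0).repeat(2,1))
for n in("pine_block","prop"):
    for r in tip_of("top",n)[:4]: print(n,np.round(r["at"],3),round(r["score"],2))
E
```

```text
19.33 [ 0.4088 -0.2508  0.1401] w 0.0443 g 30.0 F [ 0.9  0.5 -1. ]
20.71 [ 0.4078 -0.252   0.0269] w 0.0444 g 30.0 F [ 0.3 -0.3 -2. ]
20.96 [ 0.4079 -0.252   0.0239] w 0.0446 g 30.0 F [ 0.1  0.5 -0.2]
21.21 [ 0.4079 -0.252   0.0219] w 0.0443 g 30.0 F [-0.2  0.3 -1. ]
21.46 [ 0.4083 -0.2521  0.021 ] w 0.0445 g 30.0 F [-1.1  0.4  5. ]
23.53 [ 0.4072 -0.2519  0.199 ] w 0.0918 g 0.0 F [ 0.4 -0.8  0.9]
pine_block [ 0.414 -0.25   0.014] 0.88
prop [0.491 0.476 0.004] 0.77
prop [0.543 0.165 0.015] 0.69
prop [ 0.489  0.325 -0.002] 0.54
prop [ 0.583  0.351 -0.001] 0.48
```

View pics/top2.png

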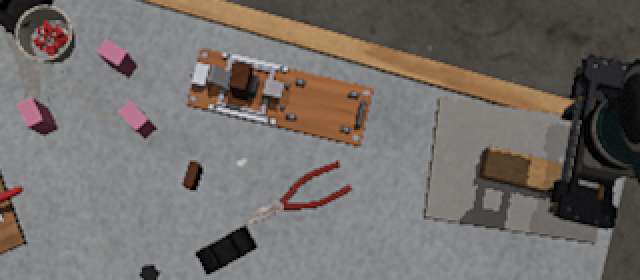

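The block lies on the board at (515,167), and the stick still stands in the nest at (243,80). I'll hand the job in.

```bash
python3 -c "
from h import *
print(workorder.finish_job())"
```

```text
the job is handed in; nothing more can be done
None
```

I handed the job in after about 24 s of the 51 s allowed: the thick stick stands seated between post and catch, holding it open, and the pine block lies flat on the grey board; no pass/fail result came back.

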